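# Set up the hand mitre saw for a 30 degree cut

### The arm

A 6-joint arm with a two-finger parallel gripper is mounted at the origin on the work surface. World frame = base frame: x ahead of the robot, y to its left, z up, the work surface at z = 0. Lengths are in m, angles in rad, forces in N, time in s.
With the tool pointing down it reaches from about 0.35 to 0.85 m from the base axis. Payload 8.1 kg.
Tool frame: the origin (TCP) lies on the mounting face of the last link; the fingertips stand 186 mm ahead of it and the grasp point (between the pads) lies 167 mm ahead of it; z points along the fingers, y is the direction in which the jaws open and shut (so a half turn about z gives the same grasp; the last joint's range is limited). The gripper opens to 93 mm and grips with 3 to 60 N. Pads are 15 mm wide; open, the fingers measure 128 mm over their backs; the gripper's body (75 mm by 188 mm) begins 65 mm behind the grasp point.
Start: joints at [-1.273, 0.13, 1.488, -0, 1.523, -0.085], TCP at [0.224, -0.557, 0.405] pointing down, gripper open.
Joint ranges: [-2.96, 2.96], [-0.89, 2.26], [0.02, 2.5], [-1.34, 4.48], [0, 2.73], [-2.66, 2.66]. Speed limits (rad/s): [2.39, 2.39, 2.79, 3.14, 3.14, 3.14].

### API

Orientations are given as a rotation vector (axis times angle).
In Python, from plant import robot, read_camera, spotter gives the robot as it stands.
- The arm moves only by the tool arm_command, never from a script. Its arguments are lists of equal length, an entry for each row: "xyz": the shift along the world's x, y, z in cm, a list of three; "turn": the turn, a rotation vector about the world's x, y, z in rad, a list of three. A call has 1 to 12 rows; each row shifts and turns the commanded pose from where the row before left it; what a row does not reach is not made up. A row lasts 1/8 s, in which the tool goes at most 62.5 mm and 10.7 degrees, less where a joint would pass 70% of its speed; a pose out of reach is approached as far as the arm can. A call is refused whole if a number of a shift passes 6.25 or a number of a turn 0.188, either way. A call with a gripper value outside its range is refused whole. "gripper" is the finger opening in cm, from 0 to 9.3, set as the call begins (left out, the last holds). The fingers move at their own pace and stop on an object; "force" is the grip in N (left out, the last holds). Time passes only in rows, so rows that do not move let the fingers close. It gives the time, the measured TCP pose, the force and the opening at its end, in the units of the state.
- robot.read_state(): the state, without advancing time (a new reading comes with each control period).
- read_camera(name): name is "side" or "top"; returns a dict with "frame" (384x512x3 uint8, red, green, blue), "z_map" (384x512 float32, m along the optical axis (not along the pixel's ray), 0 where there is no reading), "fx", "fy", "cx", "cy" (pixels), "eye" and "orientation" of the camera in the world. Camera axes: x right, y down, z forward; pixel columns grow to the right and rows downward; lengths in m; the calibration is good to about 2 mm. A picture is of the moment at which its call begins.
- robot.close_job(): hands the job in, once; it reports no verdict.
Trained networks look in a picture, given as the dict that the camera call returned (one of the last four; its "shot" number tells which), for a name from the list of things; names that differ only in an ending like _2 or _b are one class to them, and where a whole thing is asked for, a point or a joint stands for the part that bears it (a point fixed in the world has none). Each returns a list of dicts, best first, with "confidence" (0 to 1); they miss things now and then, are a little off and sometimes report something else, mostly with a low value. They report only what shows in the picture. A call takes as long as a camera call.
- spotter.masks_of(picture, query): "pixels" (384x512 bool, what is visible of it) and "centre" ([row, column] in pixels, amid what is visible of it).
The state is a dict: "t": time; "q": joint angles; "dq": joint speeds; "joint_torque": joint torques, N m; "tool_pos": TCP position; "orientation": TCP orientation; "force": force on the tool from outside, world axes, zero at the start; "wrist_torque": the same for the moment, N m; "opening": finger opening in m.
Only numpy, scipy, OpenCV 4.12 (cv2) and the standard library are available. Lean on these libraries where they do the work, as an engineer would, in place of code of your own. Each camera call takes 0.05 s, during which the arm holds its last target. There are 200 camera calls.

### The job

Get the hand mitre saw ready for the next hexagon-shelf cut: set its swing lever to 30 degrees on the left of the scale (your left as you stand at the lever; the second long mark left of the centre one), and take the longest of the three battens out of the notched stand and lay it flat, on its wide face, on the saw's bed, pushed up flush against the fence along its length with its end against the length stop. Leave the lever on the mark and the batten lying there, and do not disturb the other two battens, the glue bottle, the paint jar or the wax tin.

Things in the scene. Friction and masses are not known exactly. Their poses are not given: they have to be found in the camera images.
- mitre: Fixed stand of a hand mitre saw, the saw lifted out. Origin on the bench under the lever's vertical pivot, in the plane of the fence face; x points from the lever side to the fence, y left along the fence, z up. Aluminium bed: top 45 mm over the bench, x -83 to 30, y -190 to 190 mm. Fence in two halves (y 30 to 190, -190 to -30 mm) on the bed, face at x = 0, 12 mm thick, top 73 mm over the bench.
- scale_zero (a point): Top of the white scale (30 mm over the bench) at its middle mark, the 0; axes as mitre's. The scale is a ring sector in front of the bed, 150 to 180 mm from the pivot, short black marks every 5 degrees, long ones every 15 degrees, up to 50 degrees each way.
- mitre_lever (a joint): Swing lever of the mitre saw, a flat steel bar under bed and scale, turning about the vertical pivot. 0: grip straight towards mitre's -x, square to the fence, on the middle mark; grows (rad) as the grip goes left (mitre's +y), one rad per rad of scale; stops at -0.82 and 0.82. Stays where it is left; about 2 N at the grip moves it.
- lever_grip (a point): The lever's upright round wooden grip, 24 mm in diameter, from 16 to 78 mm above the bench, 225 mm from the pivot; this point is on its axis 58 mm above the bench. A small pointer on the lever just inside the grip runs over the scale's outer edge.
- front_post (a point): Top centre of the front saw-guide post, 148 mm over the bench, 22 mm square at the head; it is carried by the lever 135 mm from the pivot, on the grip side, in front of the bed. A like post stands on the lever 75 mm from the pivot on the opposite side, behind the fence. With the lever right of centre the front post stands before the place where the batten is laid.
- stop_corner (a point): Inner corner on the bed where the fence face (mitre x = 0), the stop's face (mitre y = -165 mm, facing left) and the bed top (45 mm over the bench) meet; axes as mitre's. The length stop is a dark steel block fixed at the right end of the fence, 45 mm deep from the fence face, 20 mm wide, top 75 mm over the bench (81 mm over the fence).
- stand: Fixed dark wooden stand holding three battens on edge along its x axis. Origin: centre of its underside, on the bench. Base 150 x 170 x 12 mm (x, y, z). Two notched combs across it at x = -52 and 52 mm, 14 mm thick, 42 mm high, with notches 24 mm wide at y = -60, 0 and 60 mm, notch floors 18 mm over the bench; the 90 mm between the combs is open.
- batten_mid (a point): Centre of the batten to be laid in the saw: bare pine, 240 x 45 x 20 mm, about 0.1 kg, the longest of three. x axis along the length, y through the thickness, z across the width. At the start it stands on its narrow edge in any one of the notches (z up), top edge 63 mm over the bench, mid-length within 6 mm of the stand's middle.
- batten_b_mid (a point): Centre of a like batten only 180 mm long, on edge in another notch. To be left alone.
- batten_c_mid (a point): Centre of a like batten only 130 mm long, on edge in another notch. To be left alone.
- glue_base (a point): Centre of the underside of a yellow glue bottle, 56 mm across, 130 mm tall, standing loose on the robot side, to the right of the lever. To be left alone.
- paint_jar_base (a point): Centre of the underside of a white paint jar, 72 mm across, 100 mm tall, standing loose beyond the stand. To be left alone.
- wax_tin_base (a point): Centre of the underside of a green wax tin, 106 mm across, 62 mm tall, standing loose on the far side. To be left alone.

How it is judged:
By the outcome, as a careful person would: the job done as asked, in the order asked, and still so for the second after the job is handed in, with the robot touching nothing.
It also fails if it takes over 70 s, if anything falls off the work surface, if the arm or the gripper's body presses on something with over 40 N, if the wrist force passes 120 N, or if a joint passes its speed limit or range.

## Working session

There is one attempt and no reset: what is moved stays moved. The work goes in short steps, Python scripts to look and compute and a tool call to move; the robot and the scene stay as the last step left them, time stands still between calls to the robot, and variables do not carry over. Pictures are saved under pics/ and viewed, about 8 in all and at most 12, crops included, and the job is handed in when it is done.

Besides the shell and the picture viewer there is one more tool, called after "Call:" as name(argument=value, ...) on one line, values as JSON. arm_command: Moves the arm, as the interface text tells. Its arguments: {"type":"object","properties":{"xyz":{"type":"array","items":{"type":"array","items":{"type":"number"}}},"turn":{"type":"array","items":{"type":"array","items":{"type":"number"}}},"gripper":{"type":"number"},"force":{"type":"number"}},"required":["xyz","turn"]}

```bash
mkdir -p pics; ls; cat > h.py <<'E'
import numpy as np, cv2
from scipy.spatial.transform import Rotation as R
from plant import robot, read_camera, spotter
def rot(p):
    o=np.array(p["orientation"],float)
    return o if o.shape==(3,3) else (R.from_rotvec(o).as_matrix() if o.size==3 else R.from_quat(o).as_matrix())
def cloud(p):
    z=p["z_map"]; v,u=np.mgrid[:z.shape[0],:z.shape[1]]
    c=np.stack([(u-p["cx"])/p["fx"]*z,(v-p["cy"])/p["fy"]*z,z],-1)
    w=c@rot(p).T+np.array(p["eye"]); w[z==0]=np.nan
    return w
def save(p,n,box=None,s=1):
    f=p["frame"]
    if box: f=f[box[0]:box[1],box[2]:box[3]]
    cv2.imwrite("pics/"+n,cv2.resize(f[:,:,::-1],None,fx=s,fy=s,interpolation=cv2.INTER_CUBIC))
E
python3 - <<'E'
from h import *
s=robot.read_state(); print(s)
for n in("top","side"):
    p=read_camera(n); save(p,n+"0.png",s=1.5); print(n,p["eye"],p["orientation"],p["fx"],p["cx"],p["cy"])
    w=cloud(p)
    for q in ["mitre","mitre_lever","stand","batten_mid","glue_base","paint_jar_base","wax_tin_base"]:
        for m in spotter.masks_of(p,q)[:4]:
            P=w[m["pixels"]]; print(q,round(m["confidence"],2),np.round(m["centre"]),m["pixels"].sum(),np.round(np.nanmedian(P,0),3),np.round(np.nanpercentile(P,2,axis=0),3),np.round(np.nanpercentile(P,98,axis=0),3))
E
```

```text
pics
{'t': 0.0, 'q': array([-1.27340549e+00,  1.31142944e-01,  1.48924608e+00, -2.42746367e-05,
        1.52296872e+00, -8.54186434e-02]), 'dq': array([0.00063114, 0.000646  , 0.0014601 , 0.00110255, 0.00212562,
       0.00243209]), 'joint_torque': array([-6.61243648e-04, -5.59838462e+01, -4.91757810e+01,  7.66322413e-02,
        3.49272473e-02, -9.42815541e-05]), 'tool_pos': array([ 0.22405915, -0.556361  ,  0.40371625]), 'orientation': array([-3.08249980e+00, -5.97319233e-01,  3.30994232e-04]), 'force': array([0.15553477, 0.65183447, 0.37850555]), 'wrist_torque': array([ 0.0260809 , -0.00996066, -0.06749425]), 'opening': 0.0930406127511452}
top [0.3177865  0.03808811 1.36152614] [-2.16495523  2.10836454 -0.2304977 ] 419.4889096957586 248.3302470583517 190.0778121810287
mitre 0.94 [176. 296.] 5882 [ 0.607 -0.143  0.045] [ 0.466 -0.311  0.014] [0.712 0.044 0.117]
mitre_lever 0.57 [199. 305.] 590 [ 0.541 -0.183  0.033] [ 0.438 -0.233  0.002] [ 0.728 -0.094  0.15 ]
stand 0.76 [205. 150.] 1256 [0.514 0.314 0.013] [0.442 0.243 0.005] [0.59  0.383 0.049]
batten_mid 0.93 [205. 124.] 727 [0
[... 549 characters left out ...]
4976024151645 188.57449780540662
mitre 0.83 [174. 284.] 5584 [ 0.601 -0.124  0.045] [ 0.452 -0.309  0.005] [0.715 0.055 0.128]
mitre_lever 0.7 [168. 312.] 828 [ 0.534 -0.181  0.044] [ 0.439 -0.243  0.011] [ 0.728 -0.091  0.149]
stand 0.98 [309. 198.] 1711 [0.504 0.35  0.014] [0.44  0.279 0.006] [0.574 0.418 0.045]
batten_mid 0.83 [312. 186.] 1294 [0.503 0.394 0.062] [0.396 0.374 0.024] [0.625 0.41  0.067]
glue_base 0.86 [167. 385.] 617 [ 0.356 -0.327  0.069] [ 0.333 -0.424  0.002] [ 0.387 -0.314  0.132]
paint_jar_base 0.71 [240. 138.] 1024 [0.732 0.327 0.078] [0.714 0.29  0.003] [0.777 0.353 0.104]
wax_tin_base 0.82 [207. 182.] 1227 [0.739 0.16  0.059] [0.7   0.105 0.005] [0.797 0.2   0.065]
```

View pics/top0.png

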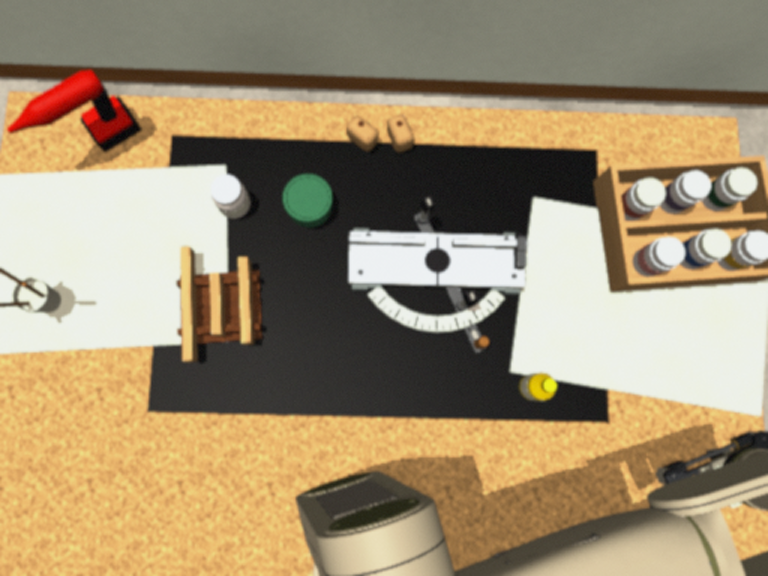

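View pics/side0.png

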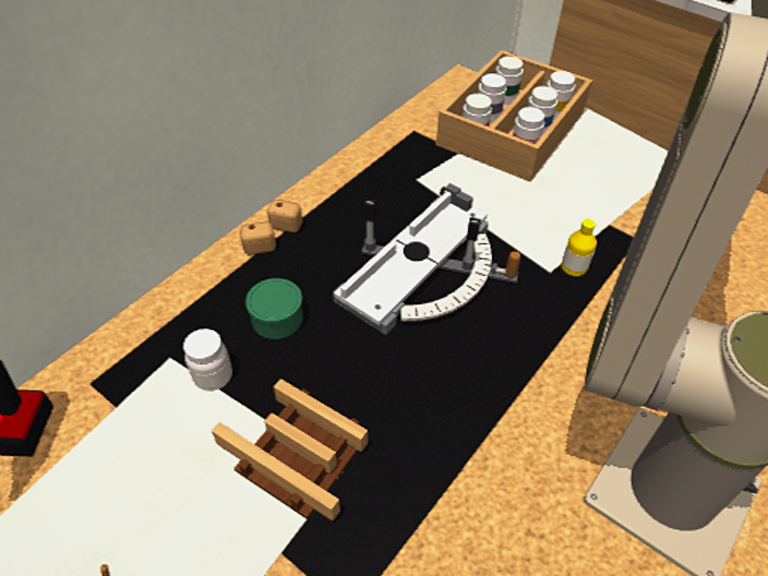

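The top view shows the saw with its pivot near (437,260), and the lever swung to the right with the grip at (482,342). The longest batten is leftmost in the stand, around (187,305). The side view agrees. Next I'll measure poses precisely.

```bash
cat >> h.py <<'E'
def rect(P):
    (c,s,a)=cv2.minAreaRect(P[:,:2].astype(np.float32)*1000); b=cv2.boxPoints((c,s,a))
    e=b[1]-b[0],b[2]-b[1]; L=max(e,key=np.linalg.norm)
    return np.round(c,1),np.round(sorted(s),1),round(np.degrees(np.arctan2(L[1],L[0]))%180,2)
def sel(w,lo,hi):
    P=w.reshape(-1,3); return P[np.all((P>lo)&(P<hi),1)]
E
python3 - <<'E'
from h import *
for n in("top","side"):
    p=read_camera(n); w=cloud(p); print(n)
    b=sel(w,[.45,-.35,.040],[.72,.08,.050]); print("bed",len(b),rect(b),np.median(b[:,2]))
    f=sel(w,[.55,-.32,.0685],[.72,.08,.0765]);print("fence",len(f),rect(f),np.median(f[:,2]))
    ff=f[(f[:,1]>-.26)]
    # line fit
    vx,vy,x0,y0=cv2.fitLine(ff[:,:2].astype(np.float32),cv2.DIST_HUBER,0,.001,.001).ravel(); print("fence line",np.degrees(np.arctan2(vy,vx))%180,x0,y0)
    d=sel(w,[.55,-.36,.077],[.72,-.25,.09]);print("stop81",len(d),np.round(np.median(d,0),4) if len(d) else 0)
    g=sel(w,[.40,-.26,.068],[.47,-.18,.085]);print("grip top",len(g),np.round(g.mean(0),4),rect(g))
    h=sel(w,[.40,-.26,.14],[.60,-.12,.155]);print("fpost",len(h),np.round(h.mean(0),4))
    h=sel(w,[.66,-.2,.14],[.80,-.05,.155]);print("rpost",len(h),np.round(h.mean(0),4))
    for lo,hi in((.36,.43),(.29,.34),(.2,.29)):
        t=sel(w,[.36,lo,.056],[.68,hi,.07]);print("bat",len(t),rect(t),np.median(t[:,2]))
    t=sel(w,[.42,.2,.036],[.62,.44,.047]);print("comb",len(t),rect(t))
    save(p,n+"_saw.png",(110,290,220,400) if n=="top" else (100,260,200,380),4)
E
```

```text
top
bed 3130 (array([ 590.1, -127.9]), array([242.8, 392.6]), np.float32(79.55)) 0.04538649464171485
fence 373 (array([ 672.2, -136.5]), array([ 84.4, 376.7]), np.float32(82.84)) 0.07304459877548575
fence line 90.179596 0.6600669 -0.09369485
stop81 85 [ 0.6547 -0.3093  0.0802]
grip top 44 [ 0.4485 -0.2267  0.0772] (array([ 449.6, -226.5]), array([19.1, 22.1]), np.float32(6.62))
fpost 45 [ 0.5304 -0.1899  0.1465]
rpost 42 [ 0.7207 -0.1034  0.1475]
bat 526 (array([515.2, 389.2]), array([ 22.2, 240. ]), np.float32(5.78)) 0.06269734955054984
bat 264 (array([515. , 328.1]), array([ 20.5, 129.2]), np.float32(5.35)) 0.06303717201721437
bat 384 (array([524.3, 269.4]), array([ 21.3, 177.7]), np.float32(5.92)) 0.06291778307825802
comb 370 (array([524.2, 329.6]), array([168.9, 194.9]), np.float32(4.74))
side
bed 2599 (array([ 590.9, -125.5]), array([245.1, 390.7]), np.float32(80.31)) 0.04584083501257674
fence 373 (array([ 672.1, -134. ]), array([ 85.5, 376.5]), np.float32(82.76)) 0.07336541648716521
fence line 90.537445 0.6581541 -0.035684455
stop81 70 [ 0.654  -0.3064  0.0804]
grip top 42 [ 0.4475 -0.2217  0.0762] (array([ 448.2, -223.6]), array([17.4, 19.9]), np.float32(49.21))
fpost 47 [ 0.5299 -0.1873  0.146 ]
rpost 48 [ 0.7201 -0.1008  0.146 ]
bat 911 (array([515.1, 390.7]), array([ 22.2, 241. ]), np.float32(5.82)) 0.06332571227691852
bat 408 (array([532.8, 324.7]), array([ 44.4, 164.9]), np.float32(170.91)) 0.06336652616458377
bat 584 (array([524.4, 271.5]), array([ 22.5, 178.6]), np.float32(5.75)) 0.06337314730304872
comb 703 (array([527. , 331.5]), array([170.8, 198.2]), np.float32(6.21))
```

```bash
cat > fit.py <<'E'
from h import *
from scipy.optimize import minimize
def mitre_fit(w,verbose=1):
    # template scoring: heights expected in mitre frame
    b=sel(w,[.5,-.36,.0685],[.74,.1,.0765])[:,:2]; bed=sel(w,[.5,-.36,.0425],[.74,.1,.0485])[:,:2]
    def loc(P,x): 
        c,s=np.cos(x[2]),np.sin(x[2]); d=P-x[:2]; return d@np.array([[c,-s],[s,c]])
    def sd(L,x0,x1,y0,y1): # outside distance to box
        d=np.maximum(np.maximum(np.c_[x0-L[:,0],L[:,0]-x1],np.c_[y0-L[:,1],L[:,1]-y1]),0); return np.hypot(d[:,0],d[:,1])
    def cost(x):
        L=loc(b,x); a=np.minimum(np.minimum(sd(L,0,.012,.03,.19),sd(L,0,.012,-.19,-.03)),sd(L,-.045,.0,-.185,-.165))
        B=loc(bed,x); c=np.minimum(sd(B,-.083,0,-.165,.19),sd(B,.012,.03,-.19,.19))
        return np.minimum(a,.006).sum()*3+np.minimum(c,.006).sum()
    best=min((minimize(cost,[.6525,-.133,t],method="Nelder-Mead",options=dict(xatol=1e-5,fatol=1e-6,initial_simplex=[[.6525,-.133,t],[.66,-.133,t],[.6525,-.125,t],[.6525,-.133,t+.02]])) for t in(-.04,-.02,0,.02)),key=lambda r:r.fun)
    return best.x,best.fun,len(b),len(bed)
def posts(w):
    f=sel(w,[.40,-.26,.14],[.66,.1,.155]).mean(0); r=sel(w,[.66,-.25,.14],[.80,.05,.155]).mean(0)
    d=f-r; return r+d*75/210, np.degrees(np.arctan2(-d[1],-d[0])), f
if __name__=="__main__":
    for n in("top","side"):
        w=cloud(read_camera(n)); x,f,*_=mitre_fit(w); pv,a,_=posts(w)
        print(n,np.round(x,4),np.degrees(x[2]),f,_,"pivot",np.round(pv,4),"lever world",a,"rel",a-np.degrees(x[2]))
E
python3 fit.py; python3 -c "
import cv2,numpy as np
cv2.imwrite('pics/c.png',np.hstack([cv2.resize(cv2.imread('pics/top_saw.png')[160:600],(400,244)),cv2.resize(cv2.imread('pics/side_saw.png'),(400,356))[:244]]))"
```

```text
top [ 0.6538 -0.1349  0.0025] 0.14399306161010728 0.73209103125534 [ 0.53062965 -0.19001287  0.14633067] pivot [ 0.6531 -0.1342  0.1466] lever world 24.49503684251383 rel 24.351043780903723
side [ 0.6534 -0.1329  0.0026] 0.15105196405989013 1.0769484010424315 [ 0.53008545 -0.18674927  0.14651196] pivot [ 0.6527 -0.132   0.1465] lever world 24.068959418184658 rel 23.91790745412477
```

View pics/top_saw.png

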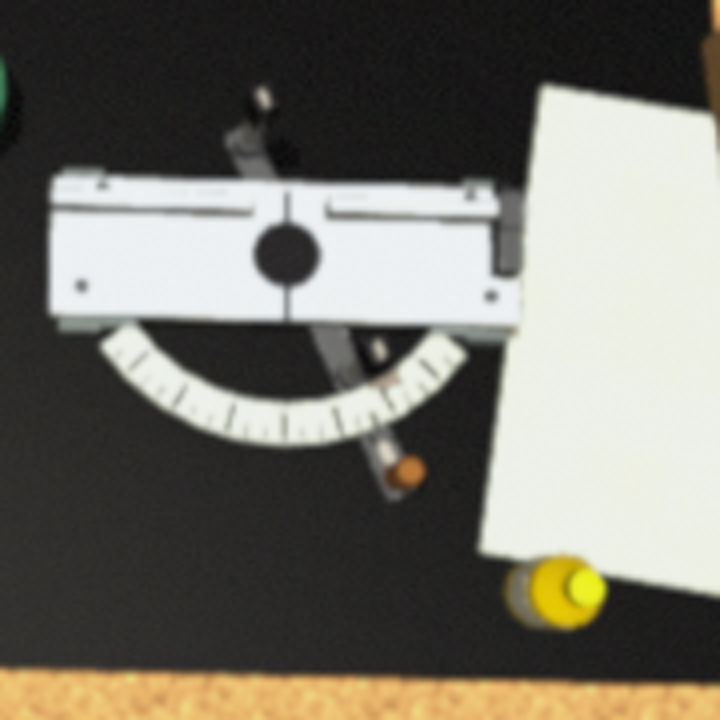

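The saw's pivot is about (0.6536, -0.134) with yaw about 0.15°, and the lever stands at about -24°. Its grip is near (0.448, -0.226). The start orientation already has the jaws tangential to the lever, so I'll approach the grip from above.

Call:
arm_command(xyz=[[2.8,4.1,0],[2.8,4.1,0],[2.8,4.1,0],[2.8,4.1,0],[2.8,4.1,0],[2.8,4.1,0],[2.8,4.2,0],[2.8,4.2,0],[0,0,-5],[0,0,-4]], turn=[[0,0,0],[0,0,0],[0,0,0],[0,0,0],[0,0,0],[0,0,0],[0,0,0],[0,0,0],[0,0,0],[0,0,0]], gripper=9.3, force=12)

```text
t: 2.25
tool_pos: [0.4485, -0.2256, 0.3137]
orientation: [3.083, 0.601, 0.001]
force: [-0.7, 1.2, 0.2]
opening: 0.0932
```

Call:
arm_command(xyz=[[0,0,-3],[0,0,-3],[0,0,-2.9],[0,0,0]], turn=[[0,0,0],[0,0,0],[0,0,0],[0,0,0]])

```text
t: 2.75
tool_pos: [0.4469, -0.2258, 0.2234]
orientation: [-3.081, -0.597, 0.006]
force: [-0.8, -0.0, -0.1]
opening: 0.0929
```

Call:
arm_command(xyz=[[0,0,0],[0,0,0],[0,0,0],[0,0,0],[0,0,0],[0,0,0]], turn=[[0,0,0],[0,0,0],[0,0,0],[0,0,0],[0,0,0],[0,0,0]], gripper=1.5, force=12)

```text
t: 3.5
tool_pos: [0.4481, -0.2266, 0.2257]
orientation: [-3.084, -0.598, 0.0]
force: [1.7, -0.1, 0.3]
opening: 0.0375
```

Call:
arm_command(xyz=[[0,0,0],[0,0,0],[0,0,0],[0,0,0]], turn=[[0,0,0],[0,0,0],[0,0,0],[0,0,0]])

```text
t: 4.0
tool_pos: [0.4481, -0.2266, 0.2257]
orientation: [-3.084, -0.597, 0.0]
force: [-0.2, -0.7, -0.7]
opening: 0.0238
```

Call:
arm_command(xyz=[[-0.66,1.64,0],[-0.54,1.69,0],[-0.4,1.73,0],[-0.26,1.75,0],[-0.12,1.77,0],[0.02,1.77,0],[0.16,1.77,0],[0.29,1.75,0],[0.43,1.71,0],[0.56,1.67,0],[0.69,1.63,0],[0.83,1.58,0]], turn=[[0,0,-0.0787],[0,0,-0.0787],[0,0,-0.0787],[0,0,-0.0787],[0,0,-0.0787],[0,0,-0.0787],[0,0,-0.0787],[0,0,-0.0787],[0,0,-0.0787],[0,0,-0.0787],[0,0,-0.0787],[0,0,-0.0787]])

```text
t: 5.5
tool_pos: [0.4581, -0.0215, 0.2258]
orientation: [3.017, -0.874, -0.001]
force: [0.0, -3.3, 0.6]
opening: 0.0234
```

Call:
arm_command(xyz=[[0,0,0],[0,0,0],[0,0,0]], turn=[[0,0,0],[0,0,0],[0,0,0]])

```text
t: 5.88
tool_pos: [0.4578, -0.0222, 0.2257]
orientation: [-3.019, 0.87, 0.001]
force: [-2.8, 2.4, 2.0]
opening: 0.0239
```

Call:
arm_command(xyz=[[0,0,0],[0,0,0],[0,0,0],[0,0,0],[0,0,3],[0,0,5],[0,0,6],[-3,2,3],[-3,5,0],[-1,6,0]], turn=[[0,0,0],[0,0,0],[0,0,0],[0,0,0],[0,0,0],[0,0,0],[0,0,0],[0,0,0],[0,0,0],[0,0,0]], gripper=5)

```text
t: 7.12
tool_pos: [0.3871, 0.1086, 0.3966]
orientation: [-3.017, 0.874, -0.004]
force: [1.9, 0.3, -0.3]
opening: 0.0502
```

```bash
python3 fit.py; python3 - <<'E'
from h import *
p=read_camera("top"); save(p,"top1.png",(140,250,220,370),5)
w=cloud(p);g=sel(w,[.40,-.1,.068],[.50,.06,.085]);print(len(g),g.mean(0))
E
```

```text
top [ 0.6539 -0.1348  0.004 ] 0.23070372244422702 0.7424804993193375 [ 0.53625937 -0.06781573  0.14670043] pivot [ 0.6534 -0.1343  0.1469] lever world -29.551208859482454 rel -29.78191258192668
side [ 0.6534 -0.1325  0.0022] 0.12486122213685992 0.4364732985657931 [nan nan nan] pivot [nan nan nan] lever world nan rel nan
44 [ 0.45763754 -0.02367029  0.07646768]fit.py:17: RuntimeWarning: Mean of empty slice.
  f=sel(w,[.40,-.26,.14],[.66,.1,.155]).mean(0); r=sel(w,[.66,-.25,.14],[.80,.05,.155]).mean(0)
  ret = um.true_divide(
```

View pics/top1.png

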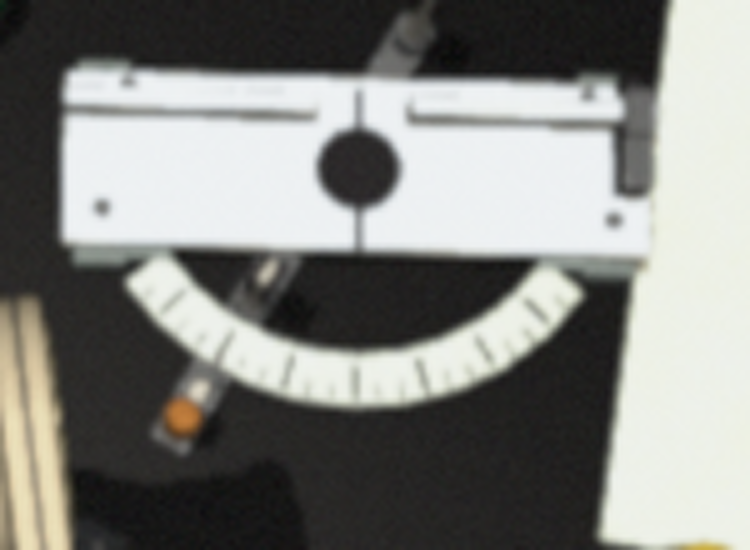

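The pointer lies on the second long mark left of centre (crop pixel about (220,345)). Post geometry gives about 29.8°. Now the batten.

Call:
arm_command(xyz=[[2.13,4.68,0],[2.13,4.68,0],[2.13,4.68,0],[2.13,4.68,0],[2.13,4.68,0],[2.13,4.68,0],[0,0,-4],[0,0,-4],[0,0,0]], turn=[[0,0,0.111],[0,0,0.111],[0,0,0.111],[0,0,0.111],[0,0,0.111],[0,0,0.111],[0,0,0],[0,0,0],[0,0,0]], gripper=4.2)

```text
t: 8.4
tool_pos: [0.5157, 0.3866, 0.3107]
orientation: [3.133, 0.161, -0.012]
force: [-0.1, -0.8, 0.2]
opening: 0.0417
```

```bash
python3 - <<'E'
from h import *
s=robot.read_state(); M=R.from_rotvec(s["orientation"]).as_matrix(); print(s["q"].round(3),s["tool_pos"],M[:,1],M[:,2],np.degrees(np.arctan2(M[1,1],M[0,1])))
E
```

```text
[ 0.564  0.312  1.454 -0.     1.385  2.032] [0.51571475 0.38657615 0.31066387] [ 0.10282375 -0.99468972  0.00443241] [-0.00739474 -0.00522031 -0.99995903] -84.09814406515041
```

Call:
arm_command(xyz=[[0,0.1,-3],[0,0,-3],[0,0,-2.8],[0,0,0],[0,0,0]], turn=[[0,0,0],[0,0,0],[0,0,0],[0,0,0],[0,0,0]])

```text
t: 9.02
tool_pos: [0.5172, 0.3898, 0.2303]
orientation: [-3.136, -0.163, -0.004]
force: [0.9, -0.1, 0.8]
opening: 0.0422
```

Call:
arm_command(xyz=[[0,0,0],[0,0,0],[0,0,0],[0,0,0],[0,0,0]], turn=[[0,0,0],[0,0,0],[0,0,0],[0,0,0],[0,0,0]], gripper=1.0, force=25)

```text
t: 9.65
tool_pos: [0.5162, 0.3901, 0.2286]
orientation: [-3.137, -0.164, -0.002]
force: [-1.5, 0.4, 5.1]
opening: 0.0197
```

Call:
arm_command(xyz=[[0,0,2],[0,0,5],[0,0,5],[0,0,5]], turn=[[0,0,0],[0,0,0],[0,0,0],[0,0,0]])

```text
t: 10.15
tool_pos: [0.5156, 0.3897, 0.4003]
orientation: [-3.137, -0.164, -0.0]
force: [0.4, 0.8, -1.1]
opening: 0.0197
```

Call:
arm_command(xyz=[[-0.2,-4,0],[-0.3,-5.2,0],[-0.3,-5.2,0],[-0.3,-5.2,0],[-0.3,-5.2,0],[-0.3,-5.2,0],[-0.3,-5.2,0],[-0.3,-5.2,0],[-0.3,-5.2,0],[-0.3,-5.2,0],[-0.1,-5.5,0],[0,0,0]], turn=[[0,0,0.1336],[0,0,0.1336],[0,0,0.1336],[0,0,0.1336],[0,0,0.1336],[0,0,0.1336],[0,0,0.1336],[0,0,0.1336],[0,0,0.1336],[0,0,0.1336],[0,0,0.1336],[0,0,0]])

```text
t: 11.65
tool_pos: [0.4852, -0.1763, 0.3985]
orientation: [2.221, 2.221, -0.001]
force: [1.1, 0.3, -1.4]
opening: 0.0193
```

```bash
cat > st.py <<'E'
from h import *
s=robot.read_state(); M=R.from_rotvec(s["orientation"]).as_matrix(); print(s["q"].round(3),s["tool_pos"].round(4),M[:,1].round(3),M[:,2].round(3),np.degrees(np.arctan2(M[1,1],M[0,1])),s["opening"],s["force"].round(1))
E
python3 st.py
```

```text
[-4.480e-01 -9.500e-02  1.727e+00 -1.000e-03  1.508e+00 -4.480e-01] [ 0.4852 -0.1763  0.3985] [1. 0. 0.] [ 0.    -0.001 -1.   ] 0.012292677730725909 0.019344074335702777 [ 1.1  0.3 -1.4]
```

Call:
arm_command(xyz=[[0,0.1,0],[0,0.1,0],[0,0.1,-1],[0,0,-2],[0,0,-3],[0,0,0],[0,0,0]], turn=[[0,-0.14,0],[0,-0.14,0],[0,-0.14,0],[0,-0.14,0],[0,-0.138,0],[0,0,0],[0,0,0]])

```text
t: 12.52
tool_pos: [0.4864, -0.1698, 0.3395]
orientation: [1.814, 1.821, 0.659]
force: [1.1, 0.0, -0.7]
opening: 0.0195
```

```bash
python3 st.py; python3 - <<'E'
from h import *
for n in("side","top"):
    p=read_camera(n); w=cloud(p)
    for m in spotter.masks_of(p,"batten_mid")[:3]:
        P=w[m["pixels"]]; print(n,round(m["confidence"],2),m["pixels"].sum(),np.round(np.nanpercentile(P,2,axis=0),3),np.round(np.nanpercentile(P,98,axis=0),3))
    save(p,n+"2.png",s=1.4)
E
```

```text
[-0.565 -0.359  2.143  0.497  0.807 -0.815] [ 0.4864 -0.1698  0.3395] [0.767 0.004 0.642] [ 0.642  0.001 -0.767] 0.26763293366353264 0.019513819017070274 [ 1.1  0.  -0.7]
side 0.7 412 [ 0.585 -0.193  0.187] [ 0.623 -0.049  0.22 ]
top 0.97 720 [ 0.586 -0.286  0.188] [ 0.627 -0.055  0.222]
top 0.28 440 [ 0.448 -0.181  0.002] [ 0.726 -0.013  0.15 ]
```

View pics/side2.png

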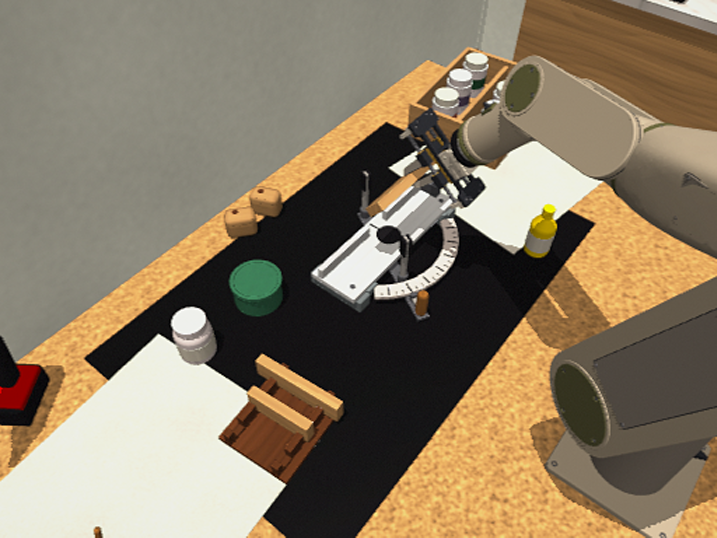

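Call:
arm_command(xyz=[[0.5,-0.2,-3.5],[0.5,0,-3.5],[0.5,0,-2],[0.5,0,-1.5],[0,0,-1],[0,0,0],[0,0,0]], turn=[[0,0,0],[0,0,0],[0,0,0],[0,0,0],[0,0,0],[0,0,0],[0,0,0]])

```text
t: 13.6
tool_pos: [0.5063, -0.1724, 0.2237]
orientation: [1.813, 1.819, 0.66]
force: [0.5, -0.0, -1.3]
opening: 0.0199
```

```bash
python3 st.py
```

```text
[-0.545 -0.115  2.176  0.674  0.563 -1.032] [ 0.5063 -0.1724  0.2237] [0.765 0.004 0.643] [ 0.643 -0.    -0.765] 0.26325144688738994 0.019895441908004765 [ 0.5 -0.  -1.3]
```

Call:
arm_command(xyz=[[0,0,-0.3],[0,0,-0.3],[0,0,-0.3],[0,0,-0.1],[0,0,0]], turn=[[0,0,0],[0,0,0],[0,0,0],[0,0,0],[0,0,0]])

```text
t: 14.22
tool_pos: [0.506, -0.1722, 0.2128]
orientation: [1.814, 1.819, 0.66]
force: [0.3, -0.4, -0.0]
opening: 0.0198
```

Call:
arm_command(xyz=[[0,0,0],[0,0,0],[0,0,0]], turn=[[0,0,0],[0,0,0],[0,0,0]], gripper=3.0)

```text
t: 14.6
tool_pos: [0.506, -0.1722, 0.2128]
orientation: [1.814, 1.819, 0.66]
force: [-0.2, -0.4, -0.5]
opening: 0.0301
```

Call:
arm_command(xyz=[[-0.45,0,0.5],[-0.45,0,0.5],[-0.45,0,0.5],[-0.65,0,0.75],[-0.65,0,0.75],[-1.3,0,1.5],[-1.3,0,1.5],[-1.3,0,2],[0,0,4],[0,0,4],[0,0,4]], turn=[[0,0,0],[0,0,0],[0,0,0],[0,0,0],[0,0,0],[0,0,0],[0,0,0],[0,0,0],[0,0.12,0],[0,0.14,0],[0,0.14,0]])

```text
t: 15.98
tool_pos: [0.4395, -0.1723, 0.415]
orientation: [2.061, 2.064, 0.303]
force: [1.3, 0.2, -0.4]
opening: 0.03
```

Call:
arm_command(xyz=[[-2,0,2],[-2,0,0],[-2,0,0],[0,0,0]], turn=[[0,0.14,0],[0,0.158,0],[0,0,0],[0,0,0]])

```text
t: 16.48
tool_pos: [0.3797, -0.1722, 0.4332]
orientation: [2.218, 2.223, -0.0]
force: [0.3, -0.2, 0.5]
opening: 0.0298
```

```bash
python3 st.py; cat > bat.py <<'E'
from h import *
from fit import posts
import sys
for n in sys.argv[2:]:
    p=read_camera(n); w=cloud(p)
    P=sel(w,[.54,-.32,.058],[.70,.0,.0685])
    ms=spotter.masks_of(p,"batten_mid")
    m=min(ms,key=lambda m:np.linalg.norm(np.nanmedian(w[m["pixels"]],0)-[.62,-.17,.06])) if ms else None
    if m:
        Q=w[m["pixels"]]; z=np.nanmedian(Q[:,2]); T=Q[np.abs(Q[:,2]-z)<.004]; print(n,m["confidence"],"z",z,rect(T),len(T),np.round(np.nanpercentile(T,[1,99],axis=0),4).tolist())
    print(" band",rect(P),len(P)); print(" posts",posts(w)[1])
    if n!="x": save(p,sys.argv[1]+n+".png",(100,260,200,400) if n=="top" else (90,250,200,400),4)
E
python3 bat.py a top side
```

```text
[-0.549 -0.395  1.917 -0.     1.619 -0.551] [ 0.3797 -0.1722  0.4332] [1.    0.002 0.001] [ 0.001 -0.001 -1.   ] 0.11809374028370576 0.0297698815542825 [ 0.3 -0.2  0.5]
top 0.57 z 0.06526991536241167 (array([ 608.9, -173.3]), array([ 46.1, 237.5]), np.float32(90.07)) 909 [[0.5867, -0.2904, 0.0614], [0.631, -0.0551, 0.0692]]
 band (array([ 625.1, -164. ]), array([ 95.2, 315.5]), np.float32(94.67)) 1020
 posts -29.552191705589728
side 0.86 z 0.06532246822557608 (array([ 608.6, -170.9]), array([ 48. , 242.9]), np.float32(90.16)) 786 [[0.5858, -0.2896, 0.0615], [0.631, -0.0521, 0.0691]]
 band (array([ 610.6, -163.7]), array([119.8, 315.6]), np.float32(95.77)) 936
 posts -29.716330954244302
```

View pics/atop.png

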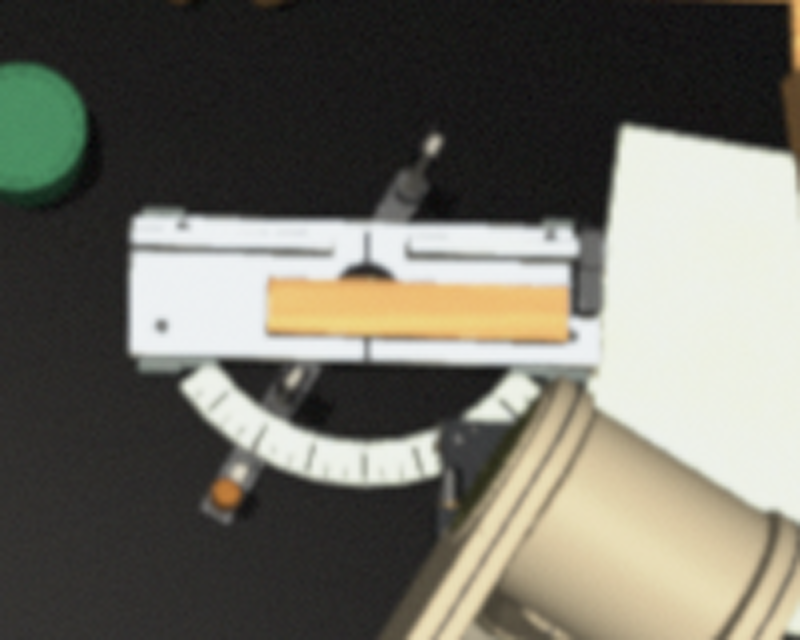

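The batten lies flat on the bed, spanning crop pixels (267,305) to (570,315). It is about 22 mm short of the fence and about 5 mm from the stop. The lever is still on its mark. Next I'll push with closed fingers.

Call:
arm_command(xyz=[[4.1,0,-2.5],[4.1,0,-2.5],[4.1,0,-2.5],[4.1,0,-2.5],[0,0,-3.4],[0,0,-3],[0,0,-3],[0,0,0],[0,0,0]], turn=[[0,0,0],[0,0,0],[0,0,0],[0,0,0],[0,0,0],[0,0,0],[0,0,0],[0,0,0],[0,0,0]], gripper=0, force=20)

```text
t: 17.8
tool_pos: [0.545, -0.1723, 0.2398]
orientation: [2.217, 2.224, 0.001]
force: [-0.8, 0.4, 0.8]
opening: 0.0
```

Call:
arm_command(xyz=[[1,0,0],[1,0,0],[0.5,0,0],[0.5,0,0],[0.5,0,0],[0.3,0,0],[0,0,0]], turn=[[0,0,0],[0,0,0],[0,0,0],[0,0,0],[0,0,0],[0,0,0],[0,0,0]])

```text
t: 18.68
tool_pos: [0.5826, -0.1722, 0.2386]
orientation: [2.218, 2.225, 0.0]
force: [0.0, -0.1, 0.1]
opening: 0.0004
```

Now up to contact, in small steps with force readings.

Call:
arm_command(xyz=[[0.3,0,0],[0.2,0,0],[0.1,0,0],[0,0,0]], turn=[[0,0,0],[0,0,0],[0,0,0],[0,0,0]])

```text
t: 19.18
tool_pos: [0.5885, -0.1722, 0.2387]
orientation: [2.218, 2.225, 0.0]
force: [-0.1, -0.8, 0.1]
opening: 0.0006
```

Call:
arm_command(xyz=[[0.1,0,0],[0.1,0,0],[0,0,0]], turn=[[0,0,0],[0,0,0],[0,0,0]])

```text
t: 19.55
tool_pos: [0.5905, -0.1722, 0.2388]
orientation: [2.218, 2.225, 0.0]
force: [-0.4, 0.2, -0.5]
opening: 0.0003
```

Call:
arm_command(xyz=[[0.1,0,0],[0.1,0,0],[0,0,0]], turn=[[0,0,0],[0,0,0],[0,0,0]])

```text
t: 19.92
tool_pos: [0.5925, -0.1722, 0.2387]
orientation: [2.218, 2.225, 0.0]
force: [-0.2, 0.1, 0.2]
opening: 0.0003
```

```bash
python3 bat.py b top side; python3 -c "
import cv2,numpy as np
a=cv2.imread('pics/btop.png');b=cv2.imread('pics/bside.png');h=min(a.shape[0],b.shape[0])
cv2.imwrite('pics/b.png',cv2.resize(np.hstack([a[100:h-100,:620],b[100:h-100]]),None,fx=.55,fy=.55))"
```

```text
top 0.85 z 0.0653189143903341 (array([ 629. , -168.2]), array([ 45.9, 227.6]), np.float32(90.06)) 327 [[0.6063, -0.2785, 0.0615], [0.6505, -0.0545, 0.0692]]
 band (array([ 619. , -137.7]), array([ 67.8, 284.1]), np.float32(76.8)) 370
 posts -12.666890014616934
side 0.98 z 0.06526486640276274 (array([ 628.8, -127.1]), array([ 48.3, 154.3]), np.float32(90.61)) 483 [[0.6054, -0.1991, 0.0615], [0.6513, -0.0519, 0.0689]]
 band (array([ 631.2, -159. ]), array([124.2, 294.1]), np.float32(105.05)) 579
 posts -13.515562544820865
```

View pics/b.png

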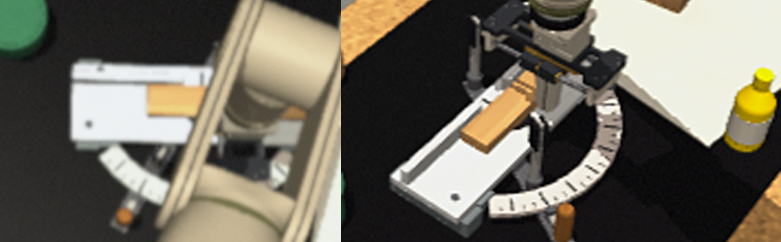

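The side view shows the batten almost at the fence, with a centre x of about 0.629 against the target of 0.631. I'll continue to contact.

Call:
arm_command(xyz=[[0.1,0,0],[0.1,0,0],[0,0,0]], turn=[[0,0,0],[0,0,0],[0,0,0]])

```text
t: 20.5
tool_pos: [0.5945, -0.1722, 0.2388]
orientation: [2.218, 2.225, 0.0]
force: [-0.7, 0.8, 0.4]
opening: 0.0004
```

Call:
arm_command(xyz=[[0.1,0,0],[0,0,0],[0,0,0]], turn=[[0,0,0],[0,0,0],[0,0,0]])

```text
t: 20.88
tool_pos: [0.5952, -0.1722, 0.2387]
orientation: [-2.218, -2.225, 0.001]
force: [-4.7, -1.3, 3.7]
opening: 0.0003
```

Call:
arm_command(xyz=[[0.1,0,0],[0,0,0],[0,0,0]], turn=[[0,0,0],[0,0,0],[0,0,0]])

```text
t: 21.25
tool_pos: [0.5956, -0.1722, 0.2387]
orientation: [-2.216, -2.223, 0.003]
force: [-10.2, -0.6, 7.0]
opening: 0.0004
```

Call:
arm_command(xyz=[[-0.5,0,0],[-1.2,0,0],[0,0,5],[0,0,5],[0,0,0]], turn=[[0,0,0],[0,0,0],[0,0,0],[0,0,0],[0,0,0]])

```text
t: 21.88
tool_pos: [0.5806, -0.1728, 0.3446]
orientation: [2.211, 2.218, 0.007]
force: [0.3, -0.3, 0.0]
opening: 0.0002
```

Call:
arm_command(xyz=[[0.6,1.8,0],[0.6,1.8,0],[0.6,1.8,0],[0.6,1.8,0],[0.6,1.8,0],[0.6,1.8,0],[0.6,1.8,0],[0.5,1.6,0],[0.4,1.6,0],[0,0,0]], turn=[[0,0,-0.1745],[0,0,-0.1745],[0,0,-0.1745],[0,0,-0.1745],[0,0,-0.1745],[0,0,-0.1745],[0,0,-0.1745],[0,0,-0.1745],[0,0,-0.1745],[0,0,0]])

```text
t: 23.12
tool_pos: [0.63, -0.0133, 0.3374]
orientation: [-3.141, -0.01, 0.002]
force: [0.3, -0.5, -1.6]
opening: 0.0004
```

```bash
python3 st.py; python3 bat.py c top side
```

```text
[-0.103  0.25   1.477  0.     1.416  1.462] [ 0.63   -0.0133  0.3374] [ 0.006 -1.    -0.   ] [-0.001  0.    -1.   ] -89.64846699597918 0.0003609079242725034 [ 0.3 -0.5 -1.6]
top 0.97 z 0.06520158080719352 (array([ 631.5, -173.4]), array([ 46.5, 237.9]), np.float32(90.3)) 691 [[0.6092, -0.2881, 0.0614], [0.6537, -0.0572, 0.069]]
 band (array([ 644. , -187.1]), array([ 73.9, 266.2]), np.float32(91.49)) 748
 posts -29.847634813722667
side 0.81 z 0.06525268677774276 (array([ 631.3, -172.7]), array([ 48.8, 244.2]), np.float32(90.1)) 779 [[0.6079, -0.2886, 0.0618], [0.655, -0.0535, 0.069]]
 band (array([ 612.8, -160.5]), array([120.9, 309.3]), np.float32(96.42)) 880
 posts -32.89705545143237
```

Call:
arm_command(xyz=[[0,0,-4],[0,0,-3],[0,0,-2.8],[0,0,0],[0,-1,0],[0,-0.8,0],[0,-0.4,0],[0,0,0]], turn=[[0,0,0],[0,0,0],[0,0,0],[0,0,0],[0,0,0],[0,0,0],[0,0,0],[0,0,0]])

```text
t: 24.32
tool_pos: [0.6306, -0.0368, 0.2414]
orientation: [3.141, 0.004, 0.002]
force: [-0.4, 0.2, 0.0]
opening: 0.0005
```

Call:
arm_command(xyz=[[0,-0.3,0],[0,-0.2,0],[0,-0.1,0],[0,0,0]], turn=[[0,0,0],[0,0,0],[0,0,0],[0,0,0]])

```text
t: 24.82
tool_pos: [0.6305, -0.0421, 0.2408]
orientation: [-3.142, -0.006, -0.0]
force: [1.0, 0.8, 1.4]
opening: 0.0004
```

Call:
arm_command(xyz=[[0,-0.1,0],[0,-0.1,0],[0,0,0]], turn=[[0,0,0],[0,0,0],[0,0,0]])

```text
t: 25.2
tool_pos: [0.6304, -0.0443, 0.2407]
orientation: [3.142, 0.005, 0.0]
force: [-0.1, 1.4, 0.7]
opening: 0.0006
```

Call:
arm_command(xyz=[[0,-0.1,0],[0,-0.1,0],[0,0,0]], turn=[[0,0,0],[0,0,0],[0,0,0]])

```text
t: 25.58
tool_pos: [0.6304, -0.045, 0.2407]
orientation: [-3.139, -0.006, 0.0]
force: [-0.5, 8.1, 2.2]
opening: 0.0003
```

Call:
arm_command(xyz=[[0,-0.1,0],[0,0,0],[0,0,0]], turn=[[0,0,0],[0,0,0],[0,0,0]])

```text
t: 25.95
tool_pos: [0.6304, -0.0453, 0.2407]
orientation: [-3.138, -0.007, 0.0]
force: [0.0, 12.0, 3.4]
opening: 0.0005
```

Firm contact with the stop (12 N). I'll back off, clear the view and check.

Call:
arm_command(xyz=[[0,0.5,0],[0,1.2,0],[0,0,5],[0,0,5],[-1,5,3],[-4,4,0],[-4,4,0],[-4,4,0],[-4,4,0],[-4,4,0],[-3,4,0],[0,0,0]], turn=[[0,0,0],[0,0,0],[0,0,0],[0,0,0],[0,0,0],[0,0,0],[0,0,0],[0,0,0],[0,0,0],[0,0,0],[0,0,0],[0,0,0]])

```text
t: 27.45
tool_pos: [0.3884, 0.262, 0.3708]
orientation: [-3.141, -0.013, -0.0]
force: [0.4, 0.5, 0.3]
opening: 0.0008
```

```bash
python3 bat.py d top side; python3 - <<'E'
from h import *
p=read_camera("top"); w=cloud(p); save(p,"top_fin.png",(120,215,225,365),5)
for lo,hi in((.29,.34),(.2,.29)):
    t=sel(w,[.36,lo,.056],[.68,hi,.07]);print("bat",len(t),rect(t),np.median(t[:,2]))
for q in ["glue_base","paint_jar_base","wax_tin_base"]:
    for m in spotter.masks_of(p,q)[:1]: print(q,round(m["confidence"],2),np.round(np.nanmedian(w[m["pixels"]],0),3))
# local front/back edge offsets of batten along its length
b=sel(w,[.595,-.31,.0615],[.657,-.05,.0685])
for y in np.arange(-.29,-.06,.04):
    s=b[np.abs(b[:,1]-y)<.015]; print(round(y,3),np.round(np.percentile(s[:,0],[1,99]),4))
E
```

```text
top 0.9 z 0.06524155520405128 (array([ 631.2, -179.5]), array([ 46.4, 238. ]), np.float32(89.88)) 902 [[0.6087, -0.2954, 0.0614], [0.6535, -0.0615, 0.0691]]
 band (array([ 639.3, -162.8]), array([ 73.1, 316.8]), np.float32(93.02)) 982
 posts -29.53805997351897
 band (array([0., 0.]), array([0., 0.]), np.float32(0.0)) 0
 posts nan
bat 70 (array([557.2, 331.1]), array([16.1, 45.7]), np.float32(5.88)) 0.06273315639433297
bat 361 (array([527.7, 269.8]), array([ 20.9, 172. ]), np.float32(5.7)) 0.06307184756465611
glue_base 0.82 [ 0.361 -0.334  0.088]
paint_jar_base 0.68 [0.738 0.31  0.097]
wax_tin_base 0.69 [ 0.594 -0.108  0.045]
-0.29 [0.6101 0.6553]
-0.25 [0.6091 0.655 ]
-0.21 [0.6107 0.654 ]
-0.17 [0.6091 0.6526]
-0.13 [0.6086 0.6516]
-0.09 [0.6105 0.6535]fit.py:17: RuntimeWarning: Mean of empty slice.
  f=sel(w,[.40,-.26,.14],[.66,.1,.155]).mean(0); r=sel(w,[.66,-.25,.14],[.80,.05,.155]).mean(0)
  ret = um.true_divide(
```

View pics/top_fin.png

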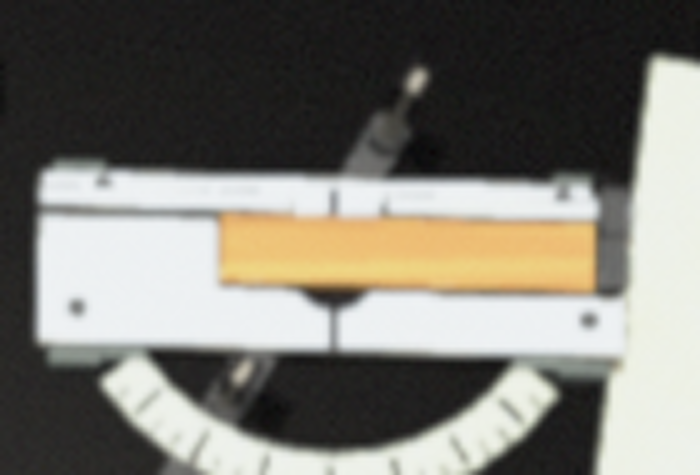

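Call:
arm_command(xyz=[[-1,-6,1],[-1,-6,1],[-1,-6,1],[-1,-6,1],[-1,-6,1],[0,-6,1],[0,-6,1],[0,0,0]], turn=[[0,0,0],[0,0,0],[0,0,0],[0,0,0],[0,0,0],[0,0,0],[0,0,0],[0,0,0]])

```text
t: 28.85
tool_pos: [0.3395, -0.1644, 0.4415]
orientation: [3.14, -0.008, 0.001]
force: [0.3, 0.9, 0.6]
opening: 0.0002
```

```bash
python3 bat.py e side top; python3 - <<'E'
from h import *
from fit import mitre_fit
for n in("side","top"):
    p=read_camera(n); w=cloud(p); save(p,"fin2"+n+".png",(90,230,230,400),4); b=sel(w,[.595,-.31,.0615],[.66,-.05,.0685])
    # front edge line vs. bed front edge line (bed x -83 mm)
    bed=sel(w,[.55,-.34,.0425],[.62,.07,.0485])
    def edge(P,lo,hi):
        ys=np.arange(lo,hi,.012); xs=[np.percentile(P[np.abs(P[:,1]-y)<.008][:,0],3) for y in ys]; k=np.polyfit(ys,xs,1); return -np.degrees(k[0]),np.polyval(k,-.134)
    print(n,"batten front",edge(b,-.285,-.07),"bed front",edge(bed,-.29,.02),mitre_fit(w)[0])
    for lo,hi in((.29,.34),(.2,.29)):
        t=sel(w,[.36,lo,.056],[.68,hi,.07]);print("bat",len(t),rect(t))
E
```

```text
side 0.91 z 0.06541726255704139 (array([ 629.9, -178.1]), array([ 46.7, 245.5]), np.float32(90.28)) 767 [[0.6075, -0.2957, 0.0617], [0.6529, -0.0594, 0.0693]]
 band (array([ 610.7, -162.1]), array([119.6, 311.2]), np.float32(95.78)) 855
 posts -29.832745077792897
top 0.56 z 0.06535034048103805 (array([ 631.1, -179.9]), array([ 46.1, 238.4]), np.float32(90.04)) 911 [[0.6086, -0.2972, 0.0615], [0.6535, -0.0612, 0.0692]]
 band (array([ 641.6, -159.9]), array([ 74.1, 318.5]), np.float32(91.61)) 965
 posts -29.619288719824503
side batten front (np.float64(0.37718578318536355), np.float64(0.6087022559822752)) bed front (np.float64(0.09470112670652092), np.float64(0.5733941986223404)) [ 0.65313778 -0.13217731  0.00139999]
bat 392 (array([515.1, 330.2]), array([ 21.3, 130.5]), np.float32(4.87))
bat 577 (array([524.4, 271.7]), array([ 21.8, 180.1]), np.float32(5.65))
top batten front (np.float64(-0.13428665307921087), np.float64(0.6101803836599201)) bed front (np.float64(0.12490644642420094), np.float64(0.572314526299521)) [ 0.6529241  -0.13477886 -0.00157786]
bat 268 (array([514.7, 328.2]), array([ 20.1, 129.9]), np.float32(5.48))
bat 378 (array([524.8, 269.5]), array([ 21.2, 178.9]), np.float32(5.62))
```

View pics/fin2side.png

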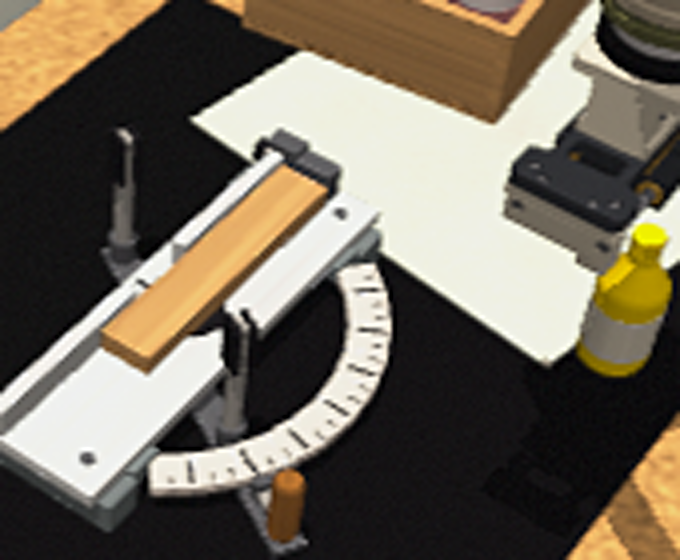

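The side view shows the batten flush against the fence with its end on the stop, from (105,345) to (325,185). The lever pointer is on the second long mark left of centre, near (250,465). Handing in.

```bash
python3 -c "
from h import *
print(robot.close_job())"
```

```text
the job is handed in; nothing more can be done
None
```

I set the lever to 30° left first, then moved the 240 mm batten from the stand to the saw's bed, and handed the job in at about 29 s of the 70 s allowed. I laid the batten down tilted, then pushed it against the fence (about 10 N) and the stop (about 12 N).

Last checks:
- **Lever:** after release, its pointer lies on the second long mark left of centre. The two cameras put the angle at about 29.6–29.9°.
- **Batten:** it lies flat, with its top about 65 mm above the bench. Its position against the fence and the stop matches within about 1–2 mm. The two cameras disagreed slightly on its angle to the fence (+0.3° and -0.3°), which I took as measurement noise.
- **Other two battens:** measured again at the end and unmoved.
- **Glue bottle and paint jar:** they measured unmoved after the batten was in place.
- **Wax tin:** not confirmed. The network's last low-confidence report for it landed on the saw instead. The arm never touched down near it.

One side view in the last checks was blocked by the arm, so I moved the arm away and repeated it.

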